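Open a touch-latch cupboard

TASK

The sugar canister is standing in the way of the low cupboard's handleless door. Without picking it up, slide it along the shelf with your fingers, upright, until it is clear of the whole swing of the door; then press the closed door near its free edge until the push catch lets go and springs it ajar, and with a finger behind it swing it wide open, to about a right angle. Leave everything else where it stands.

Things in the scene. Friction and masses are not known exactly. Their poses are not given: they have to be found in the camera images.
- cupboard: Low wooden cupboard fixed on the shelf, 220 deep (x) x 400 wide (y) x 180 high (mm). Origin: centre of its underside; x to its back, y to the left seen from the robot, z up; its front looks along -x. Carcass front at x = -110. A grey door closes y -198 to +56, the rest is an open bay. The catch is inside at y = 20, z = 70. The front 110 of the top is empty, a shaker stands behind.
- hinge_axis (a point): Point on the door's upright hinge axis (right edge as seen from the robot), at the height of the door's top edge, 178 above the shelf; fixed to the cupboard at its x = -124, y = -198; its axes are the cupboard's.
- door_corner (a point): Top of the door's free edge (left seen from the robot), middle of its thickness. The door is a plain grey panel without handle, 254 wide, 16 thick, from 14 to 178 above the shelf; it lies in the plane through the hinge axis and this point, which sweeps a circle of radius 254. Shut, its inner face stands 6 in front of the carcass.
- door (a joint): Angle of the door in rad: 0 shut, grows as the free edge swings out towards the robot, 1.57 at a right angle, stop at 1.75; it can be pressed in to -0.023 (6 mm at the free edge). Light friction (about 0.3 N at the free edge) keeps the door where it is left.
- catch (a joint): Black plunger of the push catch behind the door, travel in m, 0 latched. Press the door in 2 to 4 mm at the catch (about 4 N) and let it back: within about 0.5 s the spring drives the plunger out to 0.045 and the door ajar to about 0.2 rad, with a gap of about 50 mm behind the free edge, open from above. It then stays out and does not catch again.
- canister: Round steel sugar canister with a wooden lid, 64 diameter, 90 high, about 0.25 to 0.5 kg, standing on the shelf in front of the door. Origin: centre of its underside, z up.
- rack: Black plastic drying rack, 150 x 200, fixed, well to the left of the cupboard; six shot glasses stand upside down over its pegs. Origin: centre of its underside. Not to be touched.
- glass1: Shot glass 1 of six, 44 diameter, 58 high, upside down over a peg of the drying rack. Origin: centre of its rim, which is underneath. Leave alone.
- glass2: Shot glass 2 of six, 44 diameter, 58 high, upside down over a peg of the drying rack. Origin: centre of its rim, which is underneath. Leave alone.
- glass3: Shot glass 3 of six, 44 diameter, 58 high, upside down over a peg of the drying rack. Origin: centre of its rim, which is underneath. Leave alone.
- glass4: Shot glass 4 of six, 44 diameter, 58 high, upside down over a peg of the drying rack. Origin: centre of its rim, which is underneath. Leave alone.
- glass5: Shot glass 5 of six, 44 diameter, 58 high, upside down over a peg of the drying rack. Origin: centre of its rim, which is underneath. Leave alone.
- glass6: Shot glass 6 of six, 44 diameter, 58 high, upside down over a peg of the drying rack. Origin: centre of its rim, which is underneath. Leave alone.
- trivet: Blue silicone trivet, 140 square, 8 thick, fixed on the shelf, left front. Origin: centre of its underside.
- tongs: Steel spring tongs lying flat, 215 long along their x, 70 wide, 18 high, at the left beyond the trivet. Origin: underside, about midway. Leave alone.
- mug: White mug, 80 diameter, 92 high, handle along its y, on the right. Origin: centre of its underside. Leave alone.
- shaker: Salt shaker, 38 diameter, 67 high, standing at the back of the cupboard's top. Origin: centre of its underside. Leave alone.
- soap: Green glass bottle, 60 diameter, 190 high, at the far right. Origin: centre of its underside. Leave alone.
Things that resemble listed ones, but are neither listed nor needed, are in the scene too. Leave any green or purple look-alike of the canister alone.

How it is judged:
By the outcome, as a careful person would: the job done as asked, in the order asked, and still so for the second after the job is handed in, with the robot touching nothing.
It also fails if it takes over 72 s, if anything falls off the work surface, if the arm or the gripper's body presses on something with over 40 N, if the wrist force passes 120 N, or if a joint passes its speed limit or range.

ROBOT

A 6-joint arm with a two-finger parallel gripper is mounted at the origin on the work surface. World frame = base frame: x ahead of the robot, y to its left, z up, the work surface at z = 0. Lengths are in m, angles in degrees, forces in N, time in s.
With the tool pointing down it reaches from about 0.4 to 0.825 m from the base axis. Payload 7 kg.
Tool frame: the origin (TCP) lies at the very end of the fingers, on their centre line; the grasp point (between the pads) lies 19 mm behind it (r.grasp_offset is the z of the grasp point in the tool frame, in m); z points along the fingers, y is the direction in which the jaws open and shut (so a half turn about z gives the same grasp; the last joint's range is limited). The gripper opens to 88 mm and grips with 3 to 60 N. Pads are 19 mm wide; open, the fingers measure 130 mm over their backs; the gripper's body (78 mm by 193 mm) begins 47 mm behind the grasp point.
Start: joints at [92.653, 20.546, 0.682, 0, -70.136, -16.507], TCP at [0.162, 0.655, 0.227] pointing down, gripper open.
Joint ranges: [-176.03, 176.03], [-82.01, 121.73], [-58.28, 71.71], [-173.87, 95.51], [-174.79, -0.11], [-173.66, 173.66]. Speed limits (degrees/s): [136.94, 136.94, 172.46, 180, 180, 180].

INTERFACE

Orientations are given as [roll, pitch, yaw] about the fixed x, y, z axes, in that order (R = Rz(yaw) Ry(pitch) Rx(roll)).
In Python, from plant import r gives the robot as it stands.
- The arm moves only by the tool carry_out, never from a script. Its argument "plan" is a list of rows, each a list of 6 numbers: the shift along the world's x, y, z in m, then the turn, a rotation vector about the world's x, y, z in rad. In form: [[tx, ty, tz, wx, wy, wz], ...]. A call has 1 to 12 rows; each row shifts and turns the pose as measured when the row begins; what a row does not reach is not made up. A row lasts 1/12 s, in which the tool goes at most 41.7 mm and 7.16 degrees, less where a joint would pass 70% of its speed; a pose out of reach is approached as far as the arm can. A call with a gripper value outside its range is refused whole. "fingers" is the closure, from -1 (fully open) to 1 (shut), set as the call begins (left out, the last holds). The fingers move at their own pace and stop on an object; "force" is the grip in N (left out, the last holds). Time passes only in rows, so rows that do not move let the fingers close. It gives the time, the measured TCP pose, the force and the opening at its end, in the units of the state.
- r.get_state(): the state, without advancing time (a new reading comes with each control period).
- r.capture(name): name is "scene" or "top"; returns the picture (400x640x3 uint8, red, green, blue); there is no depth.
- r.camera_model(name): a dict with "fov_y" (degrees; the focal length in pixels is half the picture's height over the tangent of half this angle, whatever the lens; pixels are square), "cx", "cy" (the principal point, pixels), "R" (3x3) and "t" (3): a world point X has camera coordinates R X + t. Camera axes: x right, y down, z forward; pixel columns grow to the right and rows downward; lengths in m; the calibration is good to about 2 mm. A picture is of the moment at which its call begins. camera_model takes no time and is no camera call.
- r.close_job(): hands the job in, once; it reports no verdict.
The state is a dict: "time_s": time; "joints": joint angles; "qd": joint speeds; "joint_torque": joint torques, N m; "tcp_pos": TCP position; "eef_rot": TCP orientation; "contact_force": force on the tool from outside, world axes, zero at the start; "moment": the same for the moment, N m; "gripper_width": finger opening in m.
Only numpy, scipy, OpenCV 4.12 (cv2) and the standard library are available. Lean on these libraries where they do the work, as an engineer would, in place of code of your own. Each camera call takes 0.05 s, during which the arm holds its last target.

## Working session

There is one attempt and no reset: what is moved stays moved. The work goes in short steps, Python scripts to look and compute and a tool call to move; the robot and the scene stay as the last step left them, time stands still between calls to the robot, and variables do not carry over. Pictures are saved under pics/ and viewed, and the job is handed in when it is done.

Besides the shell and the picture viewer there is one more tool, called as name([rows], argument=value, ...), one row to a line, values as JSON. carry_out: Moves the arm, as the interface text tells. Its arguments: {"type":"object","properties":{"plan":{"type":"array"},"fingers":{"type":"number"},"force":{"type":"number"}},"required":["plan"]}

```bash
mkdir -p pics; ls; python3 - <<'E'
from plant import r
import cv2
for n in ("scene","top"):
    im=r.capture(n); cv2.imwrite(f"pics/{n}0.png",im[:,:,::-1])
    m=r.camera_model(n); print(n,m)
print(r.get_state())
E
```

```text
pics
scene {'fov_y': 57.24037879879097, 'cx': 318.77724519101, 'cy': 200.35330489236753, 'R': array([[-8.88133990e-01,  4.59584046e-01, -7.21345859e-04],
       [ 2.48047688e-01,  4.78023078e-01, -8.42594969e-01],
       [-3.86898384e-01, -7.48516160e-01, -5.38547304e-01]]), 't': array([ 5.33491564e-01, -1.13034113e-03,  1.39147330e+00])}
top {'fov_y': 49.76233618604443, 'cx': 318.1723095015951, 'cy': 197.45652969922187, 'R': array([[ 1.14485765e-03, -9.99912007e-01, -1.32161642e-02],
       [-9.91858943e-01,  5.47460383e-04, -1.27340240e-01],
       [ 1.27336270e-01,  1.32543571e-02, -9.91771040e-01]]), 't': array([-0.0362147 ,  0.55721149,  1.56670875])}
{'time_s': 0.1, 'joints': array([ 9.26551628e+01,  2.05871446e+01,  6.37860458e-01, -1.79595503e-02,
       -7.01361336e+01, -1.65054895e+01]), 'qd': array([-0.03704687, -0.11022767,  0.21981857, -0.01385056, -0.06808472,
       -0.03851095]), 'joint_torque': array([-1.73703407e-03, -5.84163666e+01,  2.93747824e+01,  7.01544374e+00,
        1.00922061e-02, -5.87256682e-05]), 'tcp_pos': array([0.16152272, 0.65492477, 0.22570895]), 'eef_rot': array([ 1.79913305e+02, -8.08181427e-03, -1.38564356e+01]), 'contact_force': array([ 0.51006577, -0.17903801, -0.51271263]), 'moment': array([ 0.04341797, -0.01478436,  0.04393292]), 'gripper_width': 0.08757885630423679}
```

View pics/scene0.png

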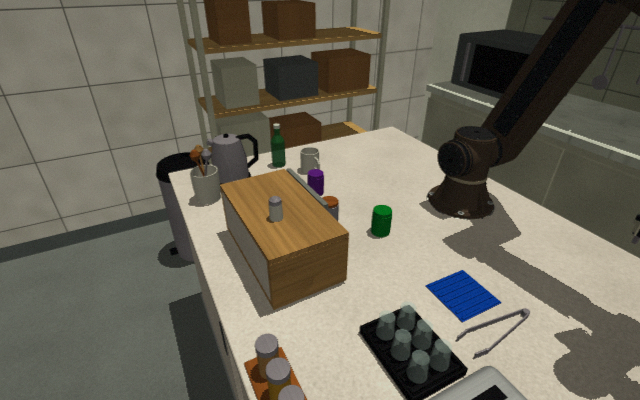

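View pics/top0.png

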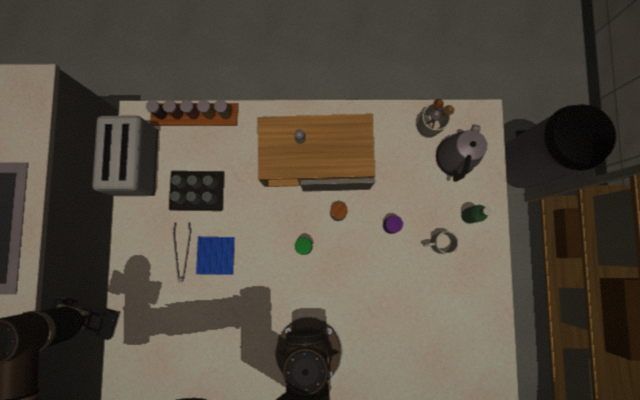

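The top view shows the cupboard at cols 258–375, rows 115–188, the grey door's top edge around (302–375, 183), the canister's wooden lid at (339,211), the green look-alike at (304,245) and the purple one at (393,224). Next I'll zoom in and measure.

```bash
cat > h.py <<'E'
import numpy as np, cv2
from plant import r
def f(m): return 200/np.tan(np.radians(m['fov_y'])/2)
def onplane(n,u,v,z):
    m=r.camera_model(n); d=m['R'].T@np.array([(u-m['cx'])/f(m),(v-m['cy'])/f(m),1.]); c=-m['R'].T@m['t']
    return (c+d*(z-c[2])/d[2])
def proj(n,X):
    m=r.camera_model(n); p=m['R']@np.array(X)+m['t']; return f(m)*p[0]/p[2]+m['cx'],f(m)*p[1]/p[2]+m['cy']
def crop(n,im,u0,u1,v0,v1,s,name):
    cv2.imwrite(name,cv2.resize(im[v0:v1,u0:u1,::-1],None,fx=s,fy=s,interpolation=cv2.INTER_CUBIC))
E
python3 - <<'E'
from h import *
im=cv2.imread('pics/top0.png')[:,:,::-1]
crop('top',im,245,445,105,255,4,'pics/topz.png')
im2=cv2.imread('pics/scene0.png')[:,:,::-1]
crop('scene',im2,210,410,150,300,4,'pics/scz.png')
h=cv2.cvtColor(im.copy(),cv2.COLOR_RGB2HSV)
for nm,lo,hi,z,box in (('can',(5,120,60),(20,255,255),.09,(325,195,355,225)),('green',(45,120,30),(80,255,255),.09,(290,230,320,260)),('purple',(130,80,30),(160,255,255),.09,(380,210,410,240)),('blue',(100,120,60),(125,255,255),.008,(190,230,240,280))):
    k=cv2.inRange(h,lo,hi); b=np.zeros_like(k); b[box[1]:box[3],box[0]:box[2]]=255; k&=b
    ys,xs=np.nonzero(k); (c,rad)=cv2.minEnclosingCircle(np.stack([xs,ys],1).astype(np.float32)); print(nm,len(xs),xs.mean(),ys.mean(),c,rad,onplane('top',xs.mean(),ys.mean(),z))
for p in ((258,115),(374,114),(375,180),(260,180)): print(p,onplane('top',*p,.18))
E
```

```text
can 224 338.4330357142857 210.00446428571428 (338.3999938964844, 210.0) 8.411998748779297 [ 0.50498281 -0.10920394  0.09      ]
green 222 303.05405405405406 245.42792792792793 (303.0172424316406, 245.37930297851562) 8.4020357131958 [0.37909726 0.01652792 0.09      ]
purple 244 392.76229508196724 223.97540983606558 (392.9705810546875, 224.5) 9.153250694274902 [ 0.45511673 -0.30179419  0.09      ]
blue 1306 214.84532924961715 255.23353751914243 (215.0, 255.5) 25.10487937927246 [0.34385131 0.3491983  0.008     ]
(258, 115) [0.82712666 0.17108231 0.18      ]
(374, 114) [ 0.82942001 -0.23065696  0.18      ]
(375, 180) [ 0.59818817 -0.23049875  0.18      ]
(260, 180) [0.59861711 0.1599374  0.18      ]
```

View pics/topz.png

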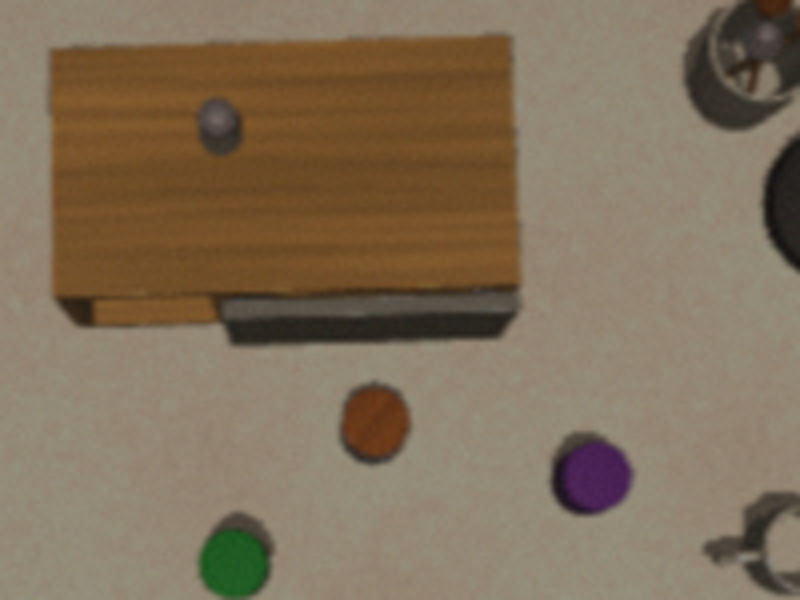

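View pics/scz.png

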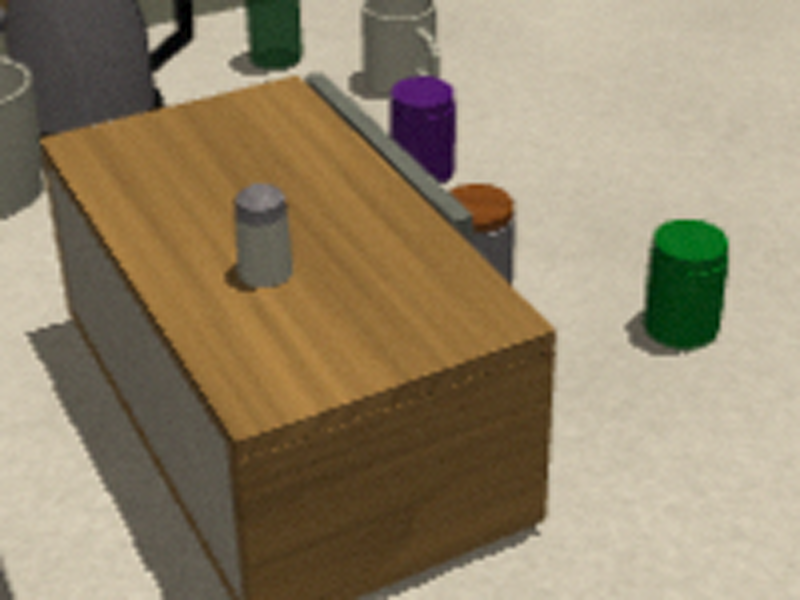

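```bash
python3 - <<'E'
from h import *
im=cv2.imread('pics/top0.png')[:,:,::-1]
g=lambda u,v,z: onplane('top',u/4-.375+245,v/4-.375+105,z)
C=[g(*p,.18)[:2] for p in ((50,48),(511,36),(519,289),(54,298))]
print(np.array(C).round(3))
tl,tr,br,bl=C
c=np.mean(C,axis=0); yv=(tl-tr)+(bl-br); print('c',c,'yaw',np.degrees(np.arctan2(-yv[0],yv[1])), np.linalg.norm(tl-tr),np.linalg.norm(bl-br),np.linalg.norm(tl-bl),np.linalg.norm(tr-br))
print('door',[g(*p,.178)[:2].round(3) for p in ((222,300),(226,317),(519,290),(518,312))])
yaw=np.arctan2(-yv[0],yv[1]);R=np.array([[np.cos(yaw),-np.sin(yaw)],[np.sin(yaw),np.cos(yaw)]])
# anchor to front-edge mid
for nm,p in (('hinge',(-.124,-.198)),('free',(-.124,.056)),('frontL',(-.11,.2)),('catch',(-.132,.02))):print(nm,c+R@p)
# scene cam corners at z=.18
s=lambda u,v,z: onplane('scene',u/4-.375+210,v/4-.375+150,z)
for p in ((42,142),(300,78),(554,335),(240,440)): print('scene',s(*p,.18)[:2].round(3))
print('can',s(481,207,.09), 'green',s(689,243,.09),'purple',s(423,93,.09))
E
```

```text
[[ 0.821  0.174]
 [ 0.831 -0.225]
 [ 0.609 -0.229]
 [ 0.602  0.166]]
c [ 0.71566631 -0.02830586] yaw 1.2090294783888402 0.39919232685484385 0.39500077978257353 0.2198044258182917 0.22187301373443535
door [array([0.6  , 0.024]), array([0.585, 0.02 ]), array([ 0.608, -0.229]), array([ 0.59 , -0.228])]
hinge [ 0.59587171 -0.22887818]
free [0.59051231 0.02506527]
frontL [0.6014708  0.16932862]
catch [ 0.58327369 -0.01109551]
scene [ 0.834 -0.211]
scene [ 0.616 -0.217]
scene [0.609 0.178]
scene [0.821 0.179]
can [ 0.50932106 -0.0961814   0.09      ] green [0.38730366 0.02711896 0.09      ] purple [ 0.46190917 -0.29603723  0.09      ]
```

```bash
python3 - <<'E'
from h import *
for n in ('top','scene'):
    m=r.camera_model(n); print(n,'cam',-m['R'].T@m['t'])
    im=cv2.imread(f'pics/{n}0.png')
    h=cv2.cvtColor(im,cv2.COLOR_BGR2HSV)
    k=cv2.inRange(h,(105,120,60),(125,255,255)); k=cv2.morphologyEx(k,cv2.MORPH_CLOSE,np.ones((5,5)))
    c=max(cv2.findContours(k,0,2)[0],key=cv2.contourArea)
    q=np.array([onplane(n,*p[0],.008)[:2] for p in c]).astype(np.float32)
    print('trivet',cv2.minAreaRect(q))
    for nm,lo,hi in (('green',(45,150,20),(75,255,255)),('purple',(130,100,20),(165,255,255))):
        k=cv2.inRange(h,lo,hi); c=max(cv2.findContours(k,0,2)[0],key=cv2.contourArea)
        print(nm,cv2.boundingRect(c))
    # predicted outline of green canister
    for nm,(x,y) in (('green',(.379,.0165)),('purple',(.455,-.302))):
        P=np.array([proj(n,(x+.032*np.cos(a),y+.032*np.sin(a),z)) for a in np.linspace(0,6.28,40) for z in (0,.09)]); print('pred',nm,P.min(0),P.max(0)-P.min(0))
E
```

```text
top cam [ 0.35321781 -0.05728229  1.62429319]
trivet ((0.3450298309326172, 0.3487008810043335), (0.13307559490203857, 0.1335044503211975), 0.03814060986042023)
green (296, 238, 15, 16)
purple (384, 216, 18, 17)
pred green [294.03003224 236.38192089] [18.71701126 18.16831245]
pred purple [380.50822538 215.02377935] [21.3471872  19.08313092]
scene cam [1.01245114 0.79689637 0.74880661]
trivet ((0.35215452313423157, 0.35639655590057373), (0.1372498869895935, 0.13832589983940125), 89.51985931396484)
green (372, 205, 20, 32)
purple (308, 169, 16, 26)
pred green [370.0140297  202.68965349] [22.05294194 33.53599158]
pred purple [307.86862453 167.91274903] [16.81459266 28.44804439]
```

Top and scene views disagree consistently by about 7 mm in x and 8 mm in y. I'll use the fingers as the reference, so the first step is moving towards the canister at a safe height.

carry_out([
  [0.0215,-0.0255,0,0,0,0.02],
  [0.0215,-0.0255,0,0,0,0.02],
  [0.0215,-0.0255,0,0,0,0.02],
  [0.0215,-0.0255,0,0,0,0.02],
  [0.0215,-0.0255,0,0,0,0.02],
  [0.0215,-0.0255,0,0,0,0.02],
  [0.0215,-0.0255,0,0,0,0.02],
  [0.0215,-0.0255,0,0,0,0.02],
  [0.0215,-0.0255,0,0,0,0.02],
  [0.0215,-0.0255,0,0,0,0.02],
  [0.0215,-0.0255,0,0,0,0.02],
  [0.0215,-0.0255,0,0,0,0.02],
], fingers=-1)

```text
time_s: 1.1
tcp_pos: [0.4222, 0.3358, 0.2189]
eef_rot: [179.4, 0.1, 1.0]
contact_force: [0.8, 0.7, -0.5]
gripper_width: 0.0879
```

carry_out([
  [0.007,-0.036,0,0,0,0],
  [0.007,-0.036,0,0,0,0],
  [0.007,-0.036,0,0,0,0],
  [0.007,-0.036,0,0,0,0],
  [0.007,-0.036,0,0,0,0],
  [0.007,-0.036,0,0,0,0],
  [0.007,-0.036,0,0,0,0],
  [0.007,-0.036,0,0,0,0],
  [0.007,-0.036,0,0,0,0],
  [0.007,-0.036,0,0,0,0],
  [0.007,-0.036,0,0,0,0],
  [0.007,-0.036,0,0,0,0],
])

```text
time_s: 2.1
tcp_pos: [0.5062, -0.1174, 0.2167]
eef_rot: [179.3, 0.2, 1.2]
contact_force: [0.8, 0.7, 0.3]
gripper_width: 0.0877
```

```bash
cat > look.py <<'E'
import sys
from h import *
tag=sys.argv[1]; s=r.get_state(); print(s['tcp_pos'].round(4),s['eef_rot'].round(2),s['contact_force'].round(1))
t=r.capture('top'); c=r.capture('scene')
cv2.imwrite(f'pics/t_{tag}.png',t[:,:,::-1]); cv2.imwrite(f'pics/s_{tag}.png',c[:,:,::-1])
a=cv2.resize(t[130:330,220:420,::-1],None,fx=2,fy=2,interpolation=cv2.INTER_CUBIC); b=cv2.resize(c[100:300,230:430,::-1],None,fx=2,fy=2,interpolation=cv2.INTER_CUBIC)
cv2.imwrite(f'pics/both_{tag}.png',np.hstack([a,b]))
p=s['tcp_pos']; print('tcp px',proj('top',p),proj('scene',p))
E
python3 look.py a
```

```text
[ 0.5062 -0.1174  0.2167] [179.33   0.22   1.22] [0.8 0.7 0.3]
tcp px (np.float64(342.2195213454893), np.float64(205.84098516082554)) (np.float64(328.1504362524552), np.float64(164.4470957459678))
```

View pics/both_a.png

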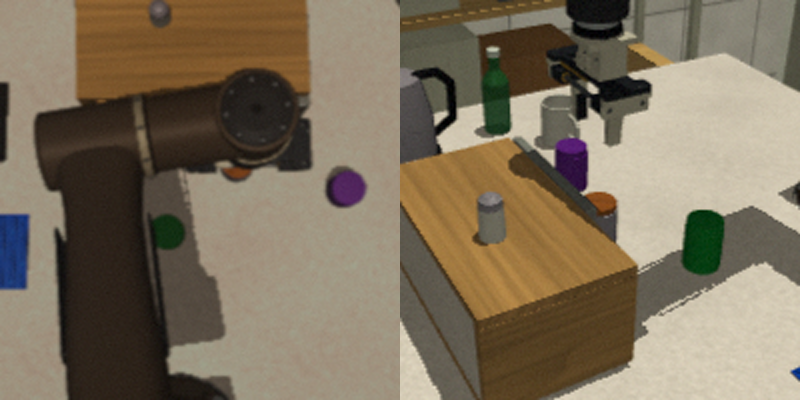

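```bash
python3 - <<'E'
from h import *
im=cv2.imread('pics/s_a.png')[:,:,::-1]
crop('s',im,290,370,100,180,8,'pics/z1.png')
p=r.get_state()['tcp_pos']
for dy in (-.065,-.044,.044,.065):
  for dx in (-.0095,.0095):
    for dz in (0,.04):
      u,v=proj('scene',p+[dx,dy,dz]); print(dx,dy,dz,'zoom',(u-290)*8+3.5,(v-100)*8+3.5)
E
```

```text
-0.0095 -0.065 0 zoom 251.00893723211402 450.1170609744572
-0.0095 -0.065 0.04 zoom 251.24889054250798 361.3479775101423
0.0095 -0.065 0 zoom 210.35388897058465 459.343792319901
0.0095 -0.065 0.04 zoom 209.8608281116458 370.1941330816478
-0.0095 -0.044 0 zoom 274.7084285353935 469.8883562995966
-0.0095 -0.044 0.04 zoom 275.38275980747176 380.3004928210439
0.0095 -0.044 0 zoom 233.6654342039592 479.3574309942064
0.0095 -0.044 0.04 zoom 233.59257029145374 389.38322912093577
-0.0095 0.044 0 zoom 381.1302596635396 558.6707451429183
-0.0095 0.044 0.04 zoom 383.8946371827583 465.51571441650685
0.0095 0.044 0 zoom 338.3906062317342 569.2670329569135
0.0095 0.044 0.04 zoom 340.3444074338754 475.70100721643917
-0.0095 0.065 0 zoom 408.36989264937483 581.3954028758387
-0.0095 0.065 0.04 zoom 411.70596747625405 487.3561684861422
0.0095 0.065 0 zoom 365.20790707294327 592.2904646463626
0.0095 0.065 0.04 zoom 367.71730002785534 497.8342775376507
```

View pics/z1.png

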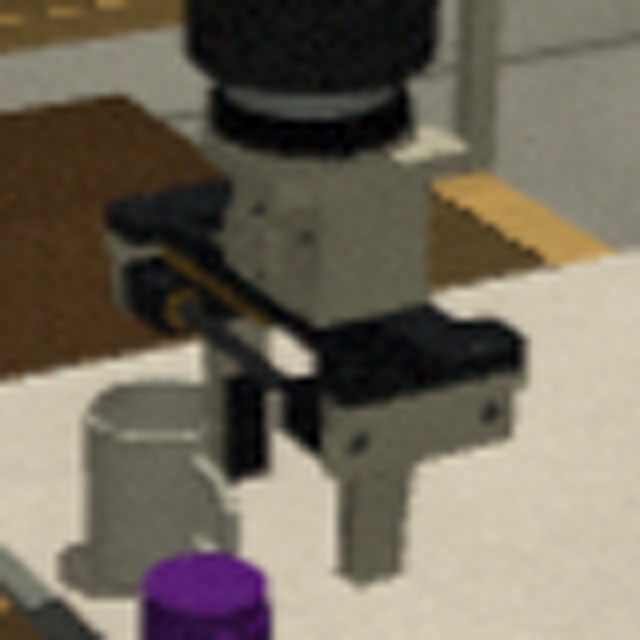

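```bash
python3 - <<'E'
from h import *
im=cv2.imread('pics/t_a.png')[:,:,::-1]
crop('t',im,310,390,150,230,8,'pics/z2.png')
p=r.get_state()['tcp_pos']
for dz in (.066,.1,.15,.2,.25,.3,.35):
  print(dz,[ [round((a-o)*8+3.5) for a,o in zip(proj('top',p+[dx,dy,dz]),(310,150))] for dx,dy in ((0,0),(-.039,-.0965),(.039,-.0965),(0,-.045),(0,.045))])
print([ [round((a-o)*8+3.5) for a,o in zip(proj('top',q),(310,150))] for q in ((.505,-.109,.09),(.5115,-.092,.09))])
E
```

```text
0.066 [[275, 432], [523, 531], [520, 333], [390, 432], [160, 432]]
0.1 [[279, 422], [534, 524], [530, 320], [397, 422], [161, 422]]
0.15 [[285, 406], [550, 512], [547, 301], [408, 406], [162, 406]]
0.2 [[292, 389], [568, 499], [564, 279], [420, 389], [164, 389]]
0.25 [[300, 370], [587, 485], [583, 256], [433, 370], [166, 370]]
0.3 [[308, 350], [608, 470], [604, 231], [447, 350], [169, 350]]
0.35 [[317, 328], [631, 453], [627, 204], [462, 328], [171, 328]]
[[231, 483], [192, 469]]
```

View pics/z2.png

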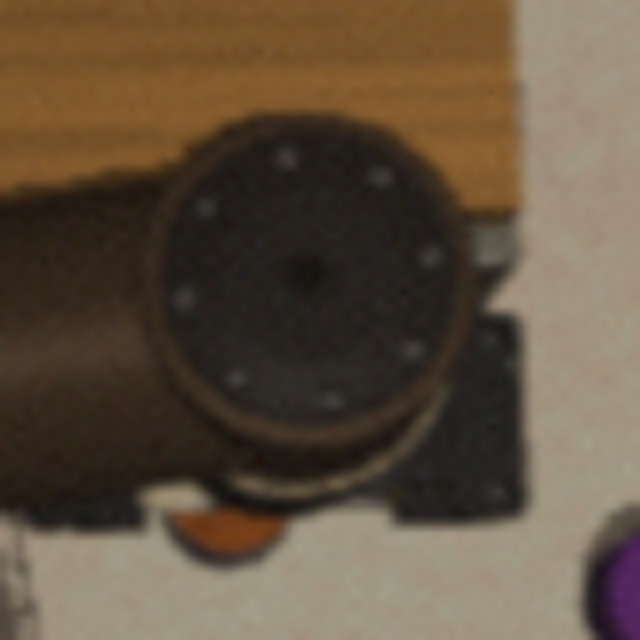

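```bash
python3 - <<'E'
from h import *
im=cv2.imread('pics/scene0.png')
c=cv2.resize(im[170:260,290:410],None,fx=6,fy=6,interpolation=cv2.INTER_CUBIC)
for x,y,col in ((.507,-.109,(255,255,0)),(.509,-.096,(255,255,255)),(.379,.0165,(255,255,0)),(.387,.027,(255,255,255)),(.455,-.302,(255,255,0)),(.462,-.296,(255,255,255))):
    for z in (0,.09):
        P=np.array([proj('scene',(x+.032*np.cos(a),y+.032*np.sin(a),z)) for a in np.linspace(0,6.28,60)])
        cv2.polylines(c,[(((P-[290,170])*6+2.5)).astype(np.int32)],True,col,1)
cv2.imwrite('pics/ov.png',c)
E
```

```text
(no output)
```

View pics/ov.png

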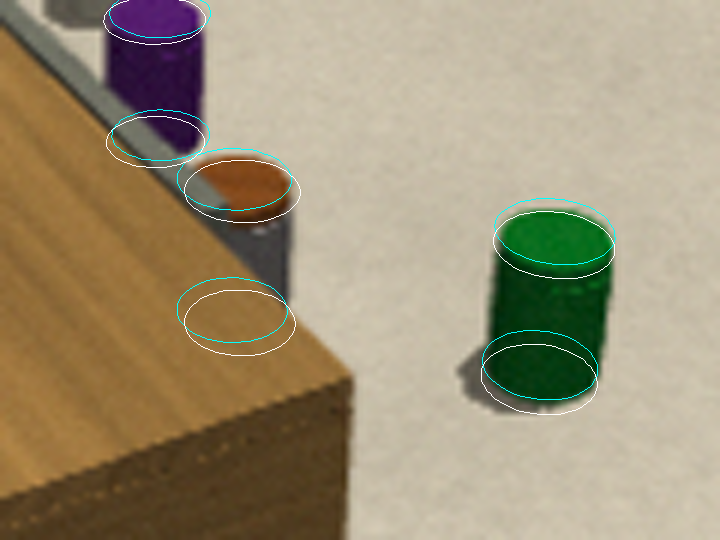

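Overlay on the scene view puts the orange canister at about (0.507, −0.104). I'll centre on it and come down part way, then check.

carry_out([
  [0.0005,0.012,0,0.012,0,-0.02],
  [0,0,-0.025,0,0,0],
  [0,0,-0.025,0,0,0],
  [0,0,-0.025,0,0,0],
  [0,0,-0.025,0,0,0],
  [0,0,0,0,0,0],
])

```text
time_s: 2.7
tcp_pos: [0.5061, -0.1098, 0.1131]
eef_rot: [-180.0, 0.2, -0.7]
contact_force: [-0.3, -0.2, 0.2]
gripper_width: 0.0875
```

```bash
python3 look.py b; python3 - <<'E'
from h import *
a=cv2.imread('pics/s_b.png')[:,:,::-1]; crop('s',a,280,380,150,240,7,'pics/z3.png')
E
```

```text
[ 0.5061 -0.1098  0.1131] [-1.7996e+02  1.5000e-01 -7.3000e-01] [-0.3 -0.2  0.2]
tcp px (np.float64(338.8103450363557), np.float64(209.02768050010644)) (np.float64(328.84878206776017), np.float64(193.30986877254307))
```

View pics/z3.png

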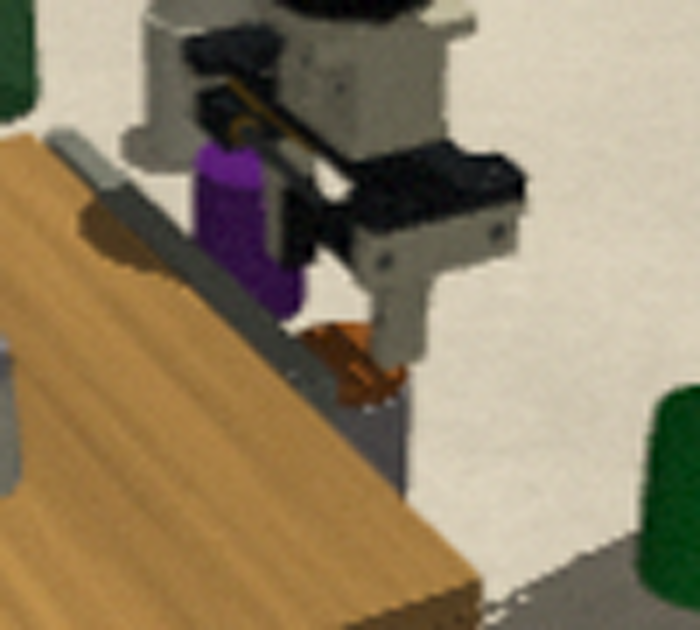

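carry_out([
  [0.002,0.006,0,0,0,0],
  [0,0,-0.012,0,0,0],
  [0,0,-0.006,0,0,0],
  [0,0,-0.006,0,0,0],
])

```text
time_s: 3.13
tcp_pos: [0.5167, -0.102, 0.1004]
eef_rot: [-180.0, -0.8, -0.5]
contact_force: [0.4, -0.1, 0.2]
gripper_width: 0.0876
```

```bash
python3 look.py c; python3 - <<'E'
from h import *
a=cv2.imread('pics/s_c.png')[:,:,::-1]; crop('s',a,300,370,170,230,8,'pics/z4.png')
E
```

```text
[ 0.5167 -0.102   0.1004] [-179.97   -0.84   -0.54] [ 0.4 -0.1  0.2]
tcp px (np.float64(336.4822125504622), np.float64(206.44357608353855)) (np.float64(327.13494704509844), np.float64(198.45591202293636))
```

View pics/z4.png

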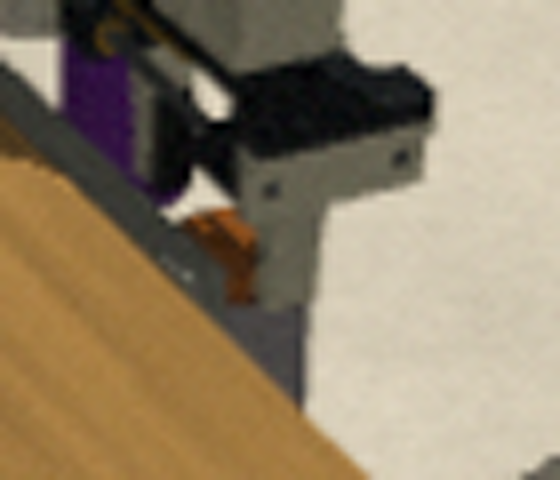

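carry_out([
  [0,0,0,0,0,0],
])

```text
time_s: 3.32
tcp_pos: [0.5156, -0.1021, 0.0996]
eef_rot: [-180.0, -0.7, -0.6]
contact_force: [-0.0, -0.4, 0.5]
gripper_width: 0.0876
```

```bash
python3 - <<'E'
from plant import r
s=r.get_state(); print({k:(v.round(3) if hasattr(v,'round') else v) for k,v in s.items()})
E
```

```text
{'time_s': 3.3167, 'joints': array([ 10.282,  13.178, -28.343,   0.141, -47.793,  79.067]), 'qd': array([ 0.251, -0.408,  0.341,  0.092, -0.162, -0.169]), 'joint_torque': array([ 2.0000e-02, -4.1957e+01,  2.3316e+01,  5.4560e+00,  1.7800e-01,
        2.0000e-03]), 'tcp_pos': array([ 0.516, -0.102,  0.1  ]), 'eef_rot': array([-179.973,   -0.694,   -0.557]), 'contact_force': array([-0.003, -0.449,  0.469]), 'moment': array([ 0.08 ,  0.019, -0.008]), 'gripper_width': 0.08759086028232967}
```

carry_out([
  [-0.008,0,0,0,-0.012,0.01],
  [0,0,-0.01,0,0,0],
  [0,0,-0.01,0,0,0],
])

```text
time_s: 3.57
tcp_pos: [0.5102, -0.1018, 0.0821]
eef_rot: [-180.0, -1.8, 0.1]
contact_force: [0.2, -1.4, -0.5]
gripper_width: 0.0874
```

carry_out([
  [0,0,-0.012,0,0.03,0],
  [0,0,-0.012,0,0,0],
  [0,0,-0.01,0,0,0],
  [0,0,0,0,0,0],
])

```text
time_s: 3.9
tcp_pos: [0.51, -0.102, 0.044]
eef_rot: [-180.0, 0.1, 0.0]
contact_force: [-1.4, -0.5, -0.5]
gripper_width: 0.0875
```

```bash
python3 look.py d; python3 - <<'E'
from h import *
a=cv2.imread('pics/s_d.png')[:,:,::-1]; crop('s',a,300,370,170,230,8,'pics/z5.png')
E
```

```text
[ 0.51  -0.102  0.044] [-1.7995e+02  1.2000e-01  0.0000e+00] [-1.4 -0.5 -0.5]
tcp px (np.float64(336.0425835389508), np.float64(209.8905375510784)) (np.float64(328.6807856806094), np.float64(211.97141830045047))
```

View pics/z5.png

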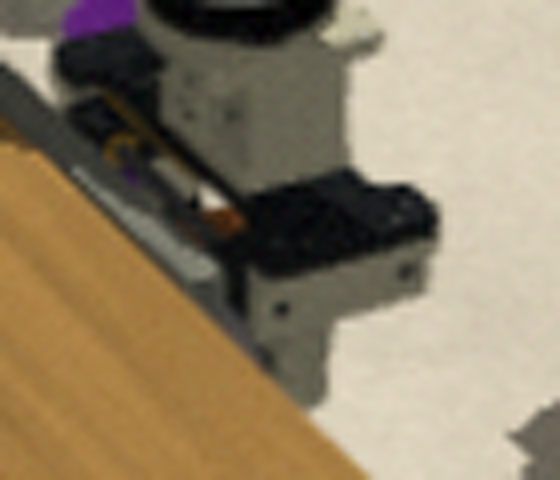

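carry_out([
  [0,0,-0.01,0,0,0],
  [0,0,0,0,0,0],
  [0,0,0,0,0,0],
  [0,0,0,0,0,0],
  [0,0,0,0,0,0],
  [0,0,0,0,0,0],
], fingers=-0.53, force=4)

```text
time_s: 4.5
tcp_pos: [0.512, -0.1026, 0.0368]
eef_rot: [180.0, -0.1, 0.1]
contact_force: [0.3, -1.6, -1.3]
gripper_width: 0.0676
```

Canister caged (67.6 mm opening round the 64 mm body). Now slide it left, slowly.

carry_out([
  [-0.001,0.008,0,0,0,0],
  [0,0.01,0,0,0,0],
  [0,0.01,0,0,0,0],
  [0,0.01,0,0,0,0],
  [0,0.01,0,0,0,0],
  [0,0.01,0,0,0,0],
])

```text
time_s: 5.0
tcp_pos: [0.5109, -0.0409, 0.0378]
eef_rot: [180.0, -0.2, -0.1]
contact_force: [1.0, -2.4, 0.0]
gripper_width: 0.067
```

carry_out([
  [0,0.01,0,0,0,0],
  [0,0.01,0,0,0,0],
  [-0.001,0.01,0,0,0,0],
  [0,0.01,0,0,0,0],
  [0,0.01,0,0,0,0],
  [0,0.01,0,0,0,0],
  [0,0.01,0,0,0,0],
  [0,0.01,0,0,0,0],
  [0,0.01,0,0,0,0],
])

```text
time_s: 5.75
tcp_pos: [0.5088, 0.0602, 0.0376]
eef_rot: [180.0, -0.2, 0.1]
contact_force: [0.1, -2.4, 0.0]
gripper_width: 0.067
```

```bash
python3 look.py e
```

```text
[0.5088 0.0602 0.0376] [ 1.7998e+02 -1.7000e-01  8.0000e-02] [ 0.1 -2.4  0. ]
tcp px (np.float64(292.13299947210805), np.float64(210.38104177688194)) (np.float64(354.23402056650866), np.float64(239.99590165151554))
```

View pics/both_e.png

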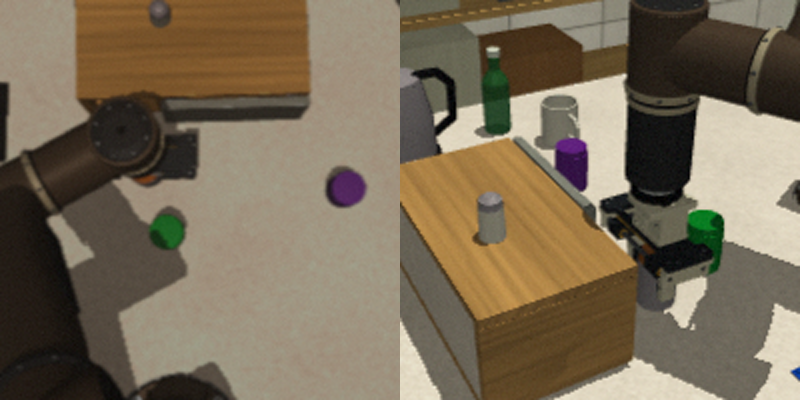

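The canister is following inside the fingers (its lid is at about (148,180) in the left half). I'll continue to y≈0.15.

carry_out([
  [0,0.01,0,0,0,0],
  [0,0.01,0,0,0,0],
  [0,0.01,0,0,0,0],
  [0,0.01,0,0,0,0],
  [0,0.01,0,0,0,0],
  [0,0.01,0,0,0,0],
  [0,0.01,0,0,0,0],
  [0,0.006,0,0,0,0],
  [0,-0.001,0,0,0,0],
])

```text
time_s: 6.6
tcp_pos: [0.5089, 0.1418, 0.038]
eef_rot: [179.9, -0.2, 0.2]
contact_force: [0.4, -0.8, -1.1]
gripper_width: 0.067
```

carry_out([
  [0,0,0,0,0,0],
  [0,0,0,0,0,0],
  [0,0,0,0,0,0],
  [0,0,0,0,0,0],
  [0,0,0,0,0,0],
  [0,0,0,0,0,0],
], fingers=-1)

```text
time_s: 7.1
tcp_pos: [0.5087, 0.1426, 0.0376]
eef_rot: [-180.0, -0.2, 0.1]
contact_force: [0.4, 0.6, 0.0]
gripper_width: 0.0875
```

```bash
python3 look.py f
```

```text
[0.5087 0.1426 0.0376] [-1.7996e+02 -1.8000e-01  1.4000e-01] [0.4 0.6 0. ]
tcp px (np.float64(269.8983297749758), np.float64(210.41162483530974)) (np.float64(369.3039810040216), np.float64(255.80660016493596))
```

View pics/both_f.png

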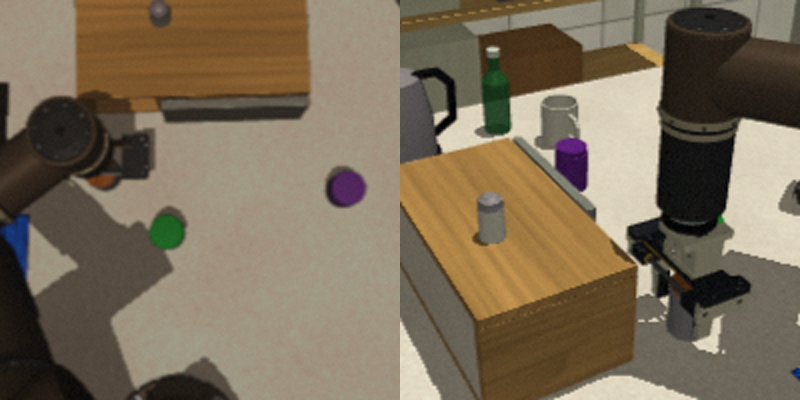

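Raise straight up, clear of the canister.

carry_out([
  [0,0.002,0.01,0,0,0],
  [0,0,0.02,0,0,0],
  [0,0,0.03,0,0,0],
  [0,0,0.03,0,0,0],
  [0,0,0.03,0,0,0],
  [0,0,0.03,0,0,0],
  [0,0,0.01,0,0,0],
])

```text
time_s: 7.78
tcp_pos: [0.5052, 0.1418, 0.2054]
eef_rot: [179.7, 0.2, 0.1]
contact_force: [0.8, 0.4, -1.1]
gripper_width: 0.0877
```

carry_out([
  [-0.015,-0.03,0,0,0,0],
  [-0.015,-0.03,0,0,0,0],
  [-0.01,-0.03,0,0,0,0],
  [0,-0.03,0,0,0,0],
  [0,0,0,0,0,0],
  [0,0,0,0,0,0],
], fingers=1, force=20)

```text
time_s: 8.28
tcp_pos: [0.4652, 0.0195, 0.2165]
eef_rot: [-179.9, -0.6, 0.2]
contact_force: [0.7, 0.6, 0.4]
gripper_width: 0.0533
```

```bash
python3 look.py g; python3 - <<'E'
from h import *
im=cv2.imread('pics/t_g.png'); h=cv2.cvtColor(im,cv2.COLOR_BGR2HSV)
k=cv2.inRange(h,(5,130,60),(14,255,255));k[:195]=0;k[240:]=0
c=max(cv2.findContours(k,0,2)[0],key=cv2.contourArea); (u,v),rad=cv2.minEnclosingCircle(c); print(u,v,rad,onplane('top',u,v,.09))
E
```

```text
[0.4652 0.0195 0.2165] [-179.86   -0.65    0.23] [0.7 0.6 0.4]
tcp px (np.float64(300.433182617636), np.float64(218.31182119047236)) (np.float64(362.5992034398545), np.float64(180.4041600652916))
594.0 226.0 9.999999747378752e-05 [ 0.44816257 -1.00993147  0.09      ]
```

View pics/both_g.png

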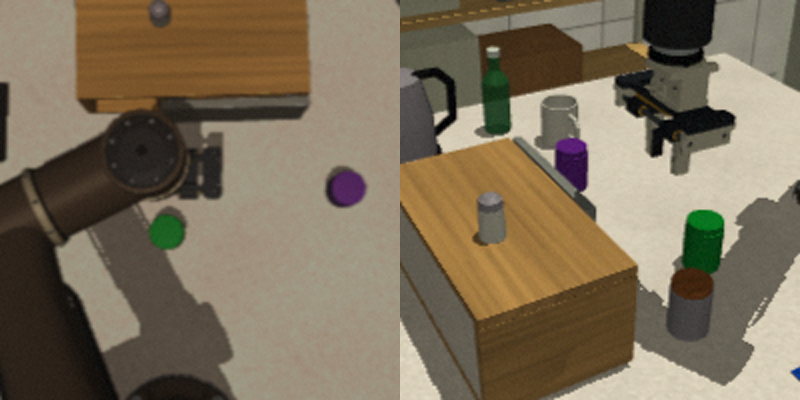

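Canister upright at scene pixel ~(376,250), well left of the door. Next, position the closed fingers in front of the door near its free edge.

carry_out([
  [0.02,-0.01,-0.02,0,0.011,0],
  [0.02,-0.01,-0.03,0,0,0],
  [0.02,0,-0.03,0,0,0],
  [0.005,0,-0.006,0,0,0],
  [0,0,0,0,0,0],
  [0,0,0,0,0,0],
])

```text
time_s: 8.88
tcp_pos: [0.5357, 0.0048, 0.1295]
eef_rot: [-179.8, -0.3, 0.7]
contact_force: [-0.9, 0.6, 0.7]
gripper_width: 0.0053
```

carry_out([
  [0.008,-0.006,0,0,0,0],
  [0.008,0,0,0,0,0],
  [0.006,0,0,0,0,0],
  [0.004,0,0,0,0,0],
])

```text
time_s: 9.22
tcp_pos: [0.5635, 0.0005, 0.1338]
eef_rot: [-179.7, -0.5, 0.9]
contact_force: [-0.2, -0.7, -0.1]
gripper_width: 0.0004
```

carry_out([
  [0.004,0,-0.001,0,0,0],
  [0.003,0,0,0,0,0],
])

```text
time_s: 9.38
tcp_pos: [0.5722, 0.001, 0.1344]
eef_rot: [-179.7, -0.7, 0.9]
contact_force: [-0.2, -0.3, -0.7]
gripper_width: 0.0003
```

carry_out([
  [0.003,0,0,0,0,0],
])

```text
time_s: 9.47
tcp_pos: [0.5751, 0.001, 0.1346]
eef_rot: [-179.6, -0.7, 0.9]
contact_force: [-4.5, 2.8, 1.9]
gripper_width: 0.0003
```

carry_out([
  [0.002,0,0,0,0,0],
])

```text
time_s: 9.55
tcp_pos: [0.5767, 0.0011, 0.1346]
eef_rot: [-179.6, -0.6, 0.8]
contact_force: [-3.1, 1.1, 2.4]
gripper_width: 0.0004
```

carry_out([
  [0.002,0,0,0,0,0],
])

```text
time_s: 9.63
tcp_pos: [0.5781, 0.0011, 0.1345]
eef_rot: [-179.6, -0.5, 0.8]
contact_force: [-3.8, 1.7, 2.5]
gripper_width: 0.0002
```

carry_out([
  [-0.02,0,0,0,0,0],
  [-0.025,0,0,0,0,0],
  [-0.025,0,0,0,0,0],
  [-0.02,0,0,0,0,0],
  [0,0,0.02,0,0.01,0],
  [0,0,0.03,0,0,0],
  [0,0,0.03,0,0,0],
  [0,0,0,0,0,0],
])

```text
time_s: 10.3
tcp_pos: [0.4843, -0.0005, 0.2154]
eef_rot: [-179.8, 0.1, 0.8]
contact_force: [1.3, 0.6, 0.5]
gripper_width: 0.0004
```

```bash
python3 look.py i
```

```text
[ 0.4843 -0.0005  0.2154] [-1.7977e+02  1.4000e-01  8.4000e-01] [1.3 0.6 0.5]
tcp px (np.float64(306.5983673791224), np.float64(212.5112180292163)) (np.float64(353.4371288602701), np.float64(179.2330168149418))
```

View pics/both_i.png

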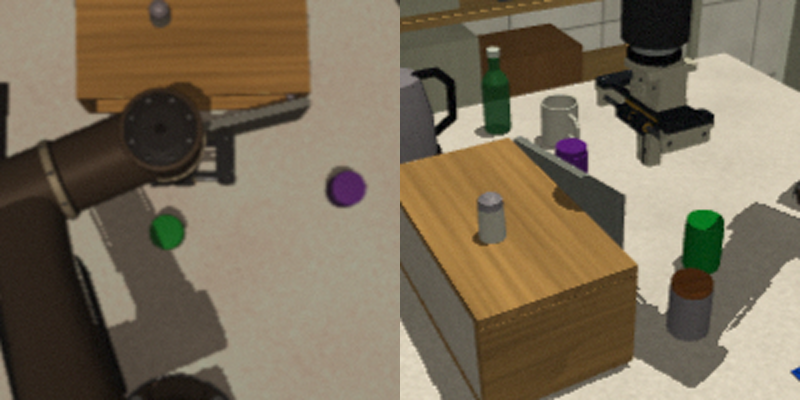

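The door has sprung ajar: the free edge's top is near scene pixel (342,198), with the gap behind it visible. Now move the finger over the gap.

carry_out([
  [0.024,0,0,0,0,-0.014],
  [0.024,0,0,0,0,0],
  [0.024,0,0,0,0,0],
  [0.02,0,0,0,0,0],
  [0,0,0,0,0,0],
])

```text
time_s: 10.82
tcp_pos: [0.5763, -0.0011, 0.2074]
eef_rot: [-179.7, 0.5, -0.0]
contact_force: [0.6, 0.9, 0.8]
gripper_width: 0.0005
```

```bash
python3 look.py j;python3 - <<'E'
from h import *
a=cv2.imread('pics/s_j.png')[:,:,::-1]; crop('s',a,280,380,140,240,6,'pics/z6.png')
E
```

```text
[ 0.5763 -0.0011  0.2074] [-1.7974e+02  5.2000e-01 -5.0000e-02] [0.6 0.9 0.8]
tcp px (np.float64(306.9919085299285), np.float64(185.20202557732406)) (np.float64(326.07006633903706), np.float64(188.74844638584634))
```

View pics/z6.png

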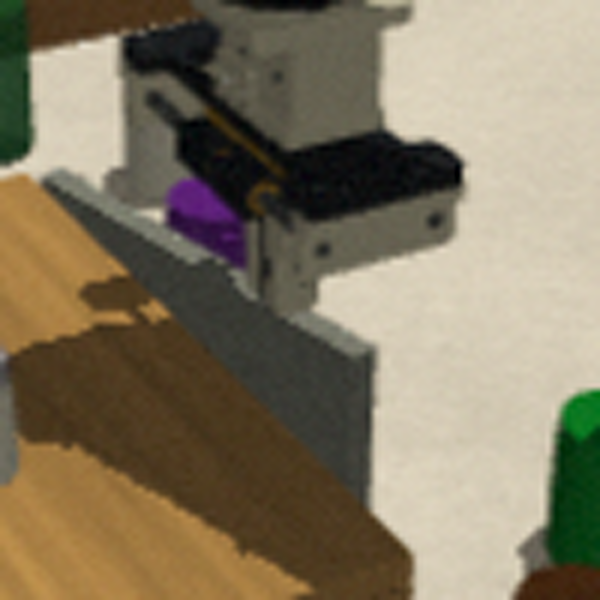

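The lowered tip would fall at zoom (285,360), midway between the door's inner edge (~y 310) and the carcass front edge (~y 410). Descending.

carry_out([
  [0,0,-0.015,0,0,0],
  [0,0,-0.018,0,0,0],
  [0,0,-0.018,0,0,0],
  [0,0,-0.014,0,0,0],
  [0,0,0,0,0,0],
])

```text
time_s: 11.33
tcp_pos: [0.5693, -0.0018, 0.1385]
eef_rot: [-179.7, 0.7, -0.1]
contact_force: [-1.1, -0.2, -0.0]
gripper_width: 0.0004
```

```bash
python3 - <<'E'
import numpy as np
H=np.array([.596,-.226])
def P(th):
    w=th+.02; rho=.21-.02*(th-.2)/1.37
    d=.008+.0095*abs(np.cos(w))+.021*abs(np.sin(w))
    return H+rho*np.array([-np.sin(w),np.cos(w)])+d*np.array([np.cos(w),np.sin(w)])
ths=np.linspace(.2,1.55,19); Q=np.array([P(t) for t in ths])
for t,q,d in zip(ths,Q,np.vstack([[0,0],np.diff(Q,axis=0)])): print(round(t,3),q.round(3),d.round(3))
E
```

```text
0.2 [ 0.571 -0.016] [0. 0.]
0.275 [ 0.557 -0.019] [-0.014 -0.003]
0.35 [ 0.544 -0.023] [-0.014 -0.004]
0.425 [ 0.53  -0.028] [-0.014 -0.005]
0.5 [ 0.517 -0.034] [-0.013 -0.006]
0.575 [ 0.504 -0.041] [-0.013 -0.007]
0.65 [ 0.492 -0.049] [-0.012 -0.008]
0.725 [ 0.48  -0.057] [-0.012 -0.009]
0.8 [ 0.469 -0.067] [-0.011 -0.009]
0.875 [ 0.459 -0.077] [-0.01 -0.01]
0.95 [ 0.449 -0.088] [-0.01  -0.011]
1.025 [ 0.44 -0.1 ] [-0.009 -0.012]
1.1 [ 0.432 -0.112] [-0.008 -0.012]
1.175 [ 0.425 -0.125] [-0.007 -0.013]
1.25 [ 0.419 -0.139] [-0.006 -0.014]
1.325 [ 0.414 -0.153] [-0.005 -0.014]
1.4 [ 0.41  -0.167] [-0.004 -0.014]
1.475 [ 0.407 -0.182] [-0.003 -0.015]
1.55 [ 0.406 -0.197] [-0.002 -0.015]
```

carry_out([
  [-0.01,-0.01,0,0,0,0],
  [-0.013,-0.005,0,0,0,0],
  [-0.013,-0.005,0,0,0,0],
  [-0.013,-0.006,0,0,0,0],
  [-0.013,-0.007,0,0,0,0],
  [-0.012,-0.008,0,0,0,0],
])

```text
time_s: 11.83
tcp_pos: [0.4916, -0.043, 0.1396]
eef_rot: [-179.8, 0.7, 0.1]
contact_force: [1.8, -0.7, 0.3]
gripper_width: 0.0003
```

```bash
python3 look.py k
```

```text
[ 0.4916 -0.043   0.1396] [-1.7976e+02  6.7000e-01  7.0000e-02] [ 1.8 -0.7  0.3]
tcp px (np.float64(319.77302464386287), np.float64(212.46398598414999)) (np.float64(343.15684152012034), np.float64(194.8582868356947))
```

View pics/both_k.png

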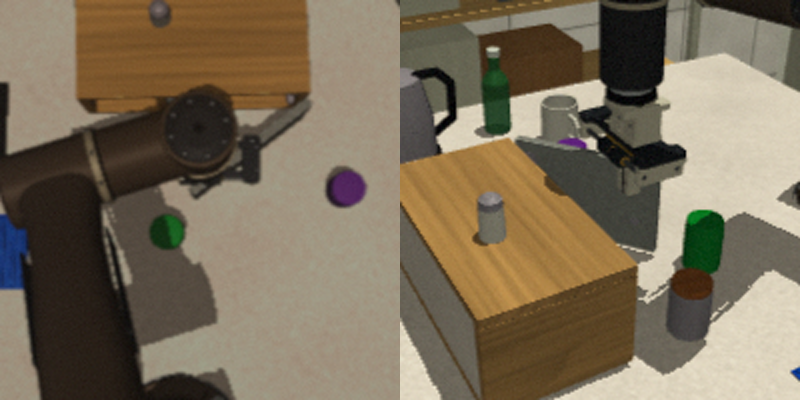

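The door follows the finger and is now at about 0.65 rad. I'll continue round the arc.

carry_out([
  [-0.011,-0.012,0,0,0,0],
  [-0.011,-0.01,0,0,0,0],
  [-0.01,-0.01,0,0,0,0],
  [-0.01,-0.011,0,0,0,0],
  [-0.009,-0.012,0,0,0,0],
  [-0.008,-0.012,0,0,0,0],
  [-0.006,-0.012,0,0,0,0],
])

```text
time_s: 12.52
tcp_pos: [0.4217, -0.1272, 0.1419]
eef_rot: [-179.7, 0.4, 0.2]
contact_force: [0.6, -0.0, -0.5]
gripper_width: 0.0002
```

```bash
python3 look.py l
```

```text
[ 0.4217 -0.1272  0.1419] [-179.72    0.4     0.19] [ 0.6 -0.  -0.5]
tcp px (np.float64(344.3078280721669), np.float64(232.69234915660573)) (np.float64(348.27584660614355), np.float64(177.76023012942238))
```

View pics/both_l.png

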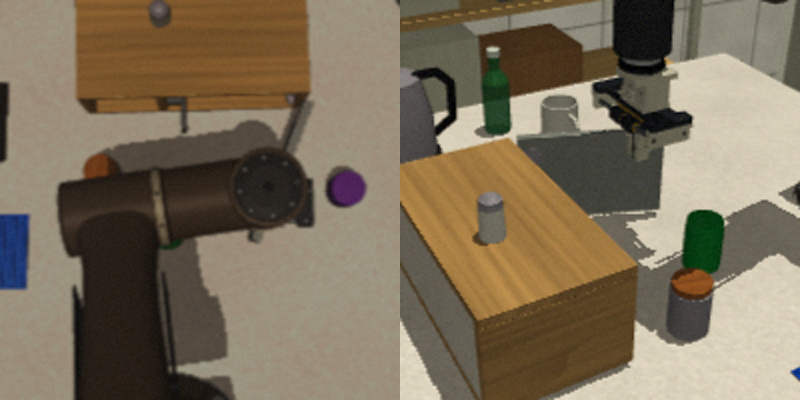

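carry_out([
  [-0.006,-0.013,0,0,0,0],
  [-0.004,-0.012,0,0,0,0],
  [-0.003,-0.012,0,0,0,0],
  [-0.002,-0.01,0,0,0,0],
  [-0.001,-0.008,0,0,0,0],
  [0,-0.004,0,0,0,0],
])

```text
time_s: 13.12
tcp_pos: [0.4038, -0.1906, 0.1423]
eef_rot: [-179.7, 0.3, -0.0]
contact_force: [0.6, 1.6, -0.3]
gripper_width: 0.0004
```

```bash
python3 look.py m; python3 - <<'E'
from h import *
a=cv2.imread('pics/t_m.png')[:,:,::-1]; crop('s',a,310,410,165,265,6,'pics/z7.png')
E
```

```text
[ 0.4038 -0.1906  0.1423] [-1.7971e+02  3.4000e-01 -3.0000e-02] [ 0.6  1.6 -0.3]
tcp px (np.float64(362.8996680012224), np.float64(237.9596218190493)) (np.float64(343.33389355300676), np.float64(168.814162057078))
```

View pics/z7.png

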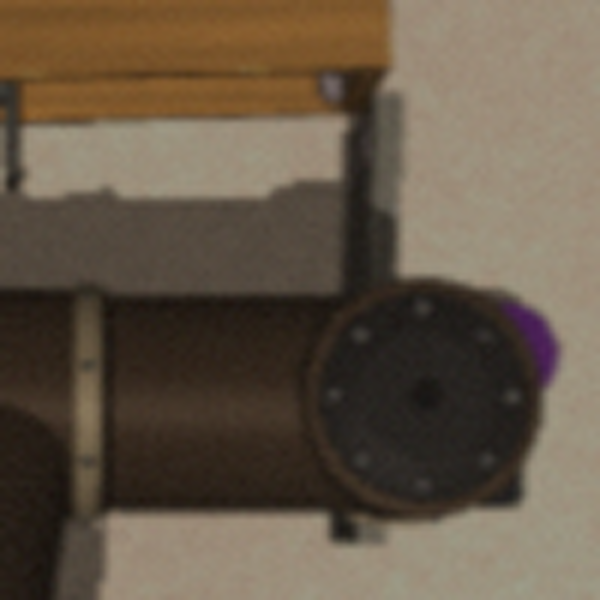

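```bash
python3 - <<'E'
from h import *
g=lambda u,v: onplane('top',u/6-.42+310,v/6-.42+165,.178)[:2]
a=g(392,95);b=g(370,528);print(a,b,np.arctan2(-(b-a)[0],(b-a)[1])-.021, np.linalg.norm(b-a))
a=g(403,95);b=g(394,285);print(np.arctan2(-(b-a)[0],(b-a)[1])-.021)
E
```

```text
[ 0.59710643 -0.23042287] [ 0.35420705 -0.21447806] 1.4842466993141576 0.2434221618404125
1.4870874083540446
```

Door at about 1.485 rad. A small final push of about 13 mm will bring it to the right angle.

carry_out([
  [0,-0.006,0,0,0,0],
  [0,-0.005,0,0,0,0],
  [0,-0.003,0,0,0,0],
])

```text
time_s: 13.47
tcp_pos: [0.4041, -0.2044, 0.1421]
eef_rot: [-179.7, 0.4, 0.0]
contact_force: [-0.1, 0.3, -0.5]
gripper_width: 0.0006
```

Now back off to +y, away from the door, and raise. The canister at (0.51,0.14) and the green look-alike are below the fingertips' height.

carry_out([
  [0,0.012,0,0,0,0],
  [0,0.02,0,0,0,0],
  [0,0.025,0,0,0,0],
  [0,0.025,0.02,0,0,0],
  [0,0.01,0.03,0,0,0],
  [0,0,0.03,0,0,0],
  [0,0.02,0.03,0,0,0],
  [0,0.035,0,0,0,0],
  [0,0.035,0,0,0,0],
  [0,0.035,0,0,0,0],
  [0,0.035,0,0,0,0],
  [0,0.035,0,0,0,0],
])

```text
time_s: 14.47
tcp_pos: [0.4026, 0.0891, 0.2588]
eef_rot: [-179.5, 0.3, -0.4]
contact_force: [1.6, 0.4, 0.1]
gripper_width: 0.0006
```

carry_out([
  [0,0.035,0,0,0,0],
  [0,0.035,0,0,0,0],
  [0,0.035,0,0,0,0],
  [0,0.035,0,0,0,0],
  [0,0.035,0,0,0,0],
  [0,0.035,0,0,0,0],
  [0,0.02,0,0,0,0],
  [0,0,0,0,0,0],
  [0,0,0,0,0,0],
])

```text
time_s: 15.22
tcp_pos: [0.3998, 0.3389, 0.2593]
eef_rot: [-179.4, 0.1, 0.2]
contact_force: [-0.2, -0.2, -1.0]
gripper_width: 0.0002
```

```bash
python3 look.py n; python3 - <<'E'
from h import *
a=cv2.imread('pics/t_n.png')[:,:,::-1]; crop('s',a,250,410,110,260,5,'pics/z8.png')
E
```

```text
[0.3998 0.3389 0.2593] [-1.794e+02  1.100e-01  1.700e-01] [-0.2 -0.2 -1. ]
tcp px (np.float64(198.72446174511646), np.float64(237.85022506100609)) (np.float64(463.9180304594648), np.float64(218.40469737157898))
```

View pics/z8.png

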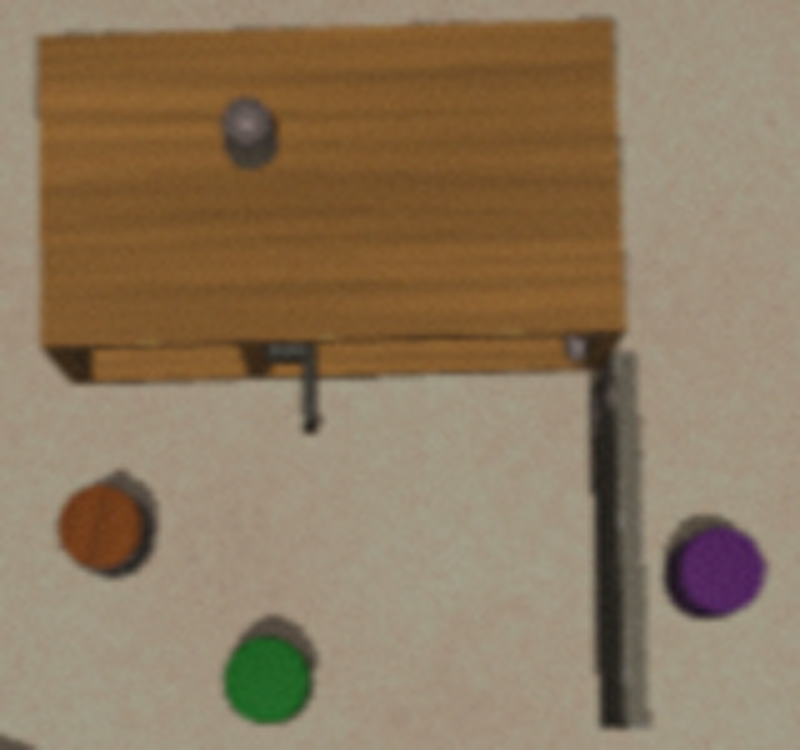

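View pics/s_n.png

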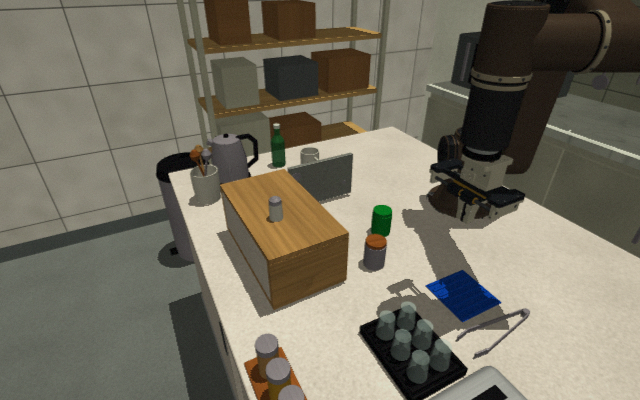

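View pics/t_n.png

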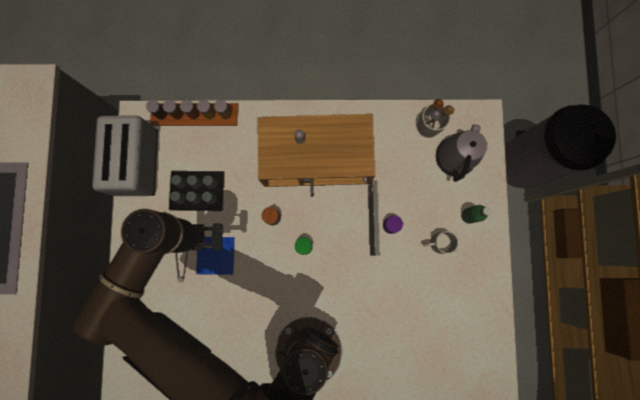

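```bash
python3 - <<'E'
from h import *
g=lambda u,v,z=.178: onplane('top',u/5-.4+250,v/5-.4+110,z)[:2]
a=g(624,352);b=g(636,725);print('door',a,b,np.arctan2(-(b-a)[0],(b-a)[1])-.021,np.linalg.norm(b-a))
c=g(102,527,.09);print('can',c,np.linalg.norm(c-[.596,-.226]));print('green',g(268,680,.09),'purple',g(720,570,.09))
print(r.get_state()['time_s'])
E
```

```text
door [ 0.59852963 -0.22870597] [ 0.34757722 -0.23278605] 1.566053257049943 0.25098557495154217
can [0.48708854 0.13533727] 0.3773941317018162
green [0.37849253 0.01600784] purple [ 0.45645122 -0.30479056]
15.3167
```

```bash
python3 -c "
from plant import r
print(r.close_job())"
```

```text
the job is handed in; nothing more can be done
None
```

The job is done and handed in at about 15.3 s of the 72 s allowed.

- **Canister:** I slid it about 0.24 m to the left, loosely caged between the fingers and never lifted. It stands upright about 0.377 m from the hinge axis. It needs about 0.294 m to clear the whole swing.
- **Catch:** Pressing the door 3–4 mm near its free edge, with about 4 N of contact, released the catch. The door sprang ajar.
- **Door:** With the closed fingers behind it, I swung the door open. The last top picture gives about 1.566 rad, with the robot backed away and touching nothing.
- **Other things:** The green and purple look-alikes measure where they were, within about 3 mm. The glasses, trivet, tongs, mug, shaker and soap bottle look unchanged in the last pictures, but I did not measure them.

**Disagreements:**
- The two camera calibrations differed by 5 to 10 mm. I worked from values in between and from contact.
- The canister also drifted about 18 mm towards the robot while sliding, which is still well clear of the door and of the green look-alike.

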